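Lock the lunchbox with its key

ROBOT

A 7-joint arm with a two-finger parallel gripper is mounted at the origin on the work surface. World frame = base frame: x ahead of the robot, y to its left, z up, the work surface at z = 0. Lengths are in m, angles in rad, forces in N, time in s.
With the tool pointing down it reaches from about 0.4 to 0.85 m from the base axis. Payload 10.4 kg.
Tool frame: the origin (TCP) lies at the very end of the fingers, on their centre line; the grasp point (between the pads) lies 19 mm behind it; z points along the fingers, y is the line along which they close (so a half turn about z gives the same grasp; the last joint's range is limited). The gripper opens to 85 mm and grips with 20 to 120 N. Pads are 22 mm wide; open, the fingers measure 114 mm over their backs; the gripper's body (76 mm by 85 mm) begins 54 mm behind the grasp point. The pads swing forward as they close: fully open they stand 13 mm farther back than shut.
Start: joints at [1.173, 0.332, -0.065, 1.46, 0.022, 1.35, -0.088], TCP at [0.229, -0.582, 0.231] pointing down, gripper open.
Joint ranges: [-2.6, 2.6], [-0.5, 2.12], [-1.47, 1.34], [0.16, 2.42], [-1.27, 4.41], [0.06, 2.06], [-2.6, 2.6]. Speed limits (rad/s): [2.22, 2.22, 2.79, 2.79, 3.14, 3.14, 3.14].

INTERFACE

Orientations are given as a unit quaternion [x, y, z, w].
In Python, from workcell import * gives the robot as it stands.
- The arm moves only by the tool step_arm, never from a script. Its argument "commands" is one flat list of numbers, 7 for each row, row after row: the finger opening in mm, from 0 to 85.4, then the shift along the world's x, y, z as a fraction of full scale, then the turn, a rotation vector about the world's x, y, z as a fraction of full scale. A call has exactly 10 rows; each row is the pose to reach, as a shift and turn from the pose commanded when the call began, turning the shorter way round; what a row does not reach only later rows make up. Full scale, the value 1, is 0.6 m for a shift and pi rad for a turn. A row lasts 1/8 s, in which the tool goes at most 62.5 mm and 10.7 degrees, less where a joint would pass 70% of its speed; a pose out of reach is approached as far as the arm can. A call with a number of a shift or a turn outside -1 to 1 is refused whole. A call with a gripper value outside its range is refused whole. The fingers move at their own pace and stop on an object; "squeeze" is the grip in N (left out, the last holds). Time passes only in rows, so rows that repeat a pose let the fingers close, or fill a call up. It gives the time, the measured TCP pose, the force, the opening and the grip force at its end, in the units of the state.
- get_obs(): the state, without advancing time (a new reading comes with each control period).
- camera(name): name is "scene" or "side" or "wrist"; returns the picture (480x640x3 uint8, red, green, blue); there is no depth.
- camera_params(name): a dict with "mtx" (3x3 intrinsics, pixels), "extrinsics" (4x4, takes a point from world to camera coordinates); the wrist camera has in their place "tool_from_camera" (4x4, takes a point from camera to tool coordinates, whose origin is the TCP and whose axes are the flange's). Camera axes: x right, y down, z forward; pixel columns grow to the right and rows downward; lengths in m; the calibration is good to about 2 mm. A picture is of the moment at which its call begins: read the wrist's pose just before it. camera_params takes no time and is no camera call.
- hand_in(): hands the job in; it is judged then, once.
The state is a dict: "clock": time; "joint_pos": joint angles; "joint_velocities": joint speeds; "tau": joint torques, N m; "position": TCP position; "ee_rot": TCP orientation; "ft_force": force on the tool from outside, world axes, zero at the start; "torque": the same for the moment, N m; "grip_width": opening from 0.0 (shut) to 1.0 (fully open); "grasp_force": force on a finger pad.
Only numpy, scipy, OpenCV 4.12 (cv2) and the standard library are available. Lean on these libraries where they do the work, as an engineer would, in place of code of your own. Each camera call takes 0.05 s, during which the arm holds its last target. There are 200 camera calls.

TASK

Lock the lunchbox: take the red-headed key from its wooden stand, push it fully into the lock on the lid and turn it clockwise until it bears firmly against its stop, with the bolt fully out. Then turn the key back home, draw it out, put it back fully down in its stand and let go. Feel your way and never force the key or knock the lunchbox, and leave the bottle, the glasses and the chopstick rest where they are.

Things in the scene. Friction and masses are not known exactly. Their poses are not given: they have to be found in the camera images.
- lunchbox: Hard plastic lunchbox fixed to the tray, 136 x 176 mm, blue, white lid with top 60 mm above the origin (centre of underside), clip latches on the y sides. On the lid: metal lock housing 70 (x) x 60 (y) x 36 mm high, centred at x = -30 mm, y = 0; its flat steel cover, with the keyhole in the middle, is 96 mm above the origin. The brass bolt leaves its -x side into a steel keeper.
- keyhole (a point): Keyhole centre, on the top face of the lock cover; axes as the lunchbox, z up. Slot 20.4 mm (x) by 8.4 mm (y), slightly chamfered, through a 5 mm cover; a rotor below has a slot of the same size, aligned at home, floor 22 mm below this point. The key turns only with its tip over 19 mm below this point (bit under the cover), and beyond about 0.15 rad from home cannot be drawn out.
- bolt_end (a point): Middle of the brass bolt's outer end; axes as the lunchbox. It starts flush with the housing's -x face, 35 mm to -x of the keyhole; locked, it is 10 mm farther out (45 mm). Turning the key clockwise drives it out in the last part of the turn until it stops firmly, after 0.8 to 1.6 rad of turning, different each time and not to be seen beforehand; turning back leaves it out.
- key_bow (a point): Centre of the key's red plastic bow (grip): 28 mm (x) x 10 mm (y, pinch it across this) x 30 mm high; 51 mm above the key's tip. The loose key, about 35 g, stands upright in its stand at the start. z points up along the key; x is along the blade's width, which goes along the keyhole's x (either way round).
- key_tip (a point): The tip of the key, on its axis; axes as the bow. Upwards: steel bit 18 mm (x) x 6 mm (y) x 14 mm, slightly chamfered below; round shaft, 6 mm diameter, up to 36 mm; then the bow to 66 mm. In the lock it has about 0.14 rad of play each way. Turning takes up to 0.05 N m; 0.08 to 0.15 N m means a stop, clockwise or back at home; over 0.2 N m may be forcing it.
- stand_slot (a point): Centre of the slot in the key stand, at the top of the stand, z up. The stand is a wooden block fixed to the tray, 70 (x) x 60 (y) x 30 mm high; the slot is 21 mm along x by 9 mm along y and 24 mm deep. With the key standing in it the bow's underside is 12 mm above the block.
- bottle: Green glass bottle, 68 mm diameter, 205 mm high, loose; origin at the centre of its base. Bystander.
- glass_a: Clear glass, 62 mm diameter, 85 mm high, loose; origin at the centre of its base. Bystander.
- glass_b: Clear glass, 62 mm diameter, 85 mm high, loose; origin at the centre of its base. Bystander.
- rest: Stainless steel chopstick rest, 16 x 60 x 14 mm, loose; origin at the centre of its underside. Bystander.

How it is judged:
By the outcome, as a careful person would: the job done as asked, in the order asked, and still so for the second after the job is handed in, with the robot touching nothing.
It also fails if it takes over 72 s, if anything falls off the work surface, if the arm or the gripper's body presses on something with over 40 N, if the wrist force passes 120 N, or if a joint passes its speed limit or range.

## Working session

There is one attempt and no reset: what is moved stays moved. The work goes in short steps, Python scripts to look and compute and a tool call to move; the robot and the scene stay as the last step left them, time stands still between calls to the robot, and variables do not carry over. Pictures are saved under pics/ and viewed, at most 10 in all, crops included, and the job is handed in when it is done.

Besides the shell and the picture viewer there is one more tool, called after "Call:" as name(argument=value, ...), one argument or row to a line, values as JSON. step_arm: Moves the arm, as the interface text tells. Its arguments: {"type":"object","properties":{"commands":{"type":"array","items":{"type":"number"}},"squeeze":{"type":"number"}},"required":["commands"]}

```bash
mkdir -p pics; ls; python3 - <<'E'
from workcell import *
import cv2
o=get_obs();print(o)
for n in ["scene","side","wrist"]:
    p=camera_params(n);print(n,p)
    cv2.imwrite(f"pics/{n}0.png",camera(n)[:,:,::-1])
E
```

```text
pics
{'clock': 0.0, 'joint_pos': array([ 1.17339129,  0.33289219, -0.06469602,  1.46096007,  0.02163698,
        1.3498997 , -0.08850726]), 'joint_velocities': array([-0.00014131, -0.00011337, -0.00149513, -0.00090385, -0.00059972,
        0.000764  , -0.00052559]), 'tau': array([-7.74733307e-04, -6.25448585e+01,  4.87814227e-02, -3.91611886e+01,
        1.61936291e-02,  9.77004063e-03,  3.87831199e-05]), 'position': array([ 0.22864718, -0.5812624 ,  0.23049429]), 'ee_rot': array([ 9.82489494e-01,  1.86316554e-01, -1.87751513e-04, -7.06883534e-04]), 'ft_force': array([ 0.30523175, -0.20530003, -0.91870346]), 'torque': array([-0.01641461,  0.01817006,  0.00777092]), 'grasp_force': 0.0, 'grip_width': 0.9987022351703599}
scene {'mtx': array([[483.38578806,   0.        , 311.93933702],
       [  0.        , 483.38578806, 248.16174539],
       [  0.        ,   0.        ,   1.        ]]), 'extrinsics': array([[ 0.38530386,  0.9227457 , -0.00901708, -0.24060797],
       [ 0.7423032 , -0.31573327, -0.59101478, -0.3650418 ],
       [-0.54820334,  0.22102687, -0.80661033,  1.31119998],
      
[... 315 characters left out ...]
8045,  0.55921911, -0.78569974,  0.22718447],
       [ 0.37049697, -0.69327055, -0.6181488 ,  0.56368555],
       [ 0.        ,  0.        ,  0.        ,  1.        ]])}
wrist {'mtx': array([[413.85657539,   0.        , 321.86301732],
       [  0.        , 413.85657539, 235.09142614],
       [  0.        ,   0.        ,   1.        ]]), 'tool_from_camera': array([[-1.08767897e-03, -9.54228377e-01, -2.99076948e-01,
         7.58874699e-02],
       [ 9.99999335e-01, -9.23363749e-04, -6.90719735e-04,
        -1.97373181e-03],
       [ 3.82947560e-04, -2.99077500e-01,  9.54228747e-01,
        -1.42227321e-01],
       [ 0.00000000e+00,  0.00000000e+00,  0.00000000e+00,
         1.00000000e+00]])}
```

View pics/scene0.png

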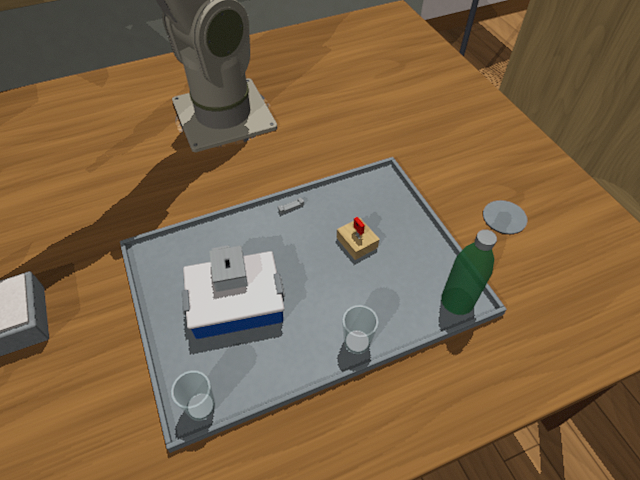

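View pics/side0.png

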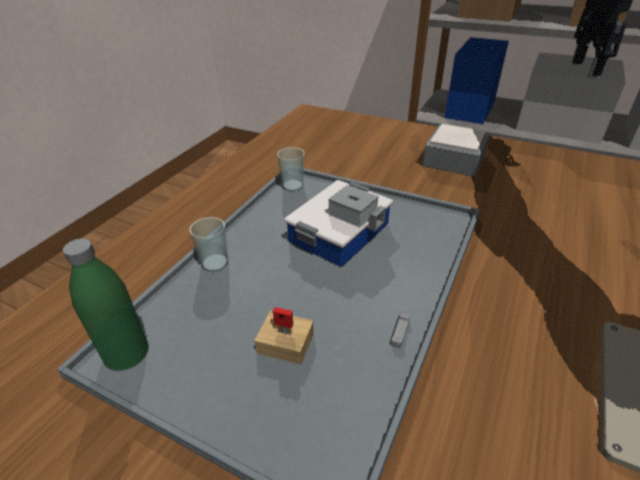

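The scene shows the stand and red bow near (359,226), and the keyhole near (228,264). In the side view they are near (284,319) and (354,198). I'll enlarge both.

```bash
cat > h.py <<'E'
import numpy as np, cv2
from workcell import *
from scipy.spatial.transform import Rotation as R
def P(n):
    p=camera_params(n); return p["mtx"],p["extrinsics"]
def wristP(o):
    p=camera_params("wrist"); T=np.eye(4); T[:3,:3]=R.from_quat(o["ee_rot"]).as_matrix(); T[:3,3]=o["position"]
    return p["mtx"],np.linalg.inv(T@p["tool_from_camera"])
def ray(KE,uv):
    K,E=KE; d=np.linalg.inv(K)@[*uv,1]; Rm=E[:3,:3]; return -Rm.T@E[:3,3], Rm.T@d
def atz(KE,uv,z):
    c,d=ray(KE,uv); return c+d*(z-c[2])/d[2]
def proj(KE,X):
    K,E=KE; q=K@(E[:3,:3]@np.array(X)+E[:3,3]); return q[:2]/q[2]
def tri(a,uva,b,uvb):
    A=[];y=[]
    for KE,uv in((a,uva),(b,uvb)):
        M=KE[0]@KE[1][:3]
        for i in(0,1): r=uv[i]*M[2]-M[i]; A.append(r[:3]);y.append(-r[3])
    s=np.linalg.lstsq(np.array(A),np.array(y),rcond=None); return s[0]
E
python3 - <<'E'
import cv2,numpy as np
s=cv2.imread("pics/scene0.png");d=cv2.imread("pics/side0.png")
def c(im,x,y,w=80,h=60): return cv2.resize(im[y:y+h,x:x+w],(400,300),interpolation=cv2.INTER_CUBIC)
cv2.imwrite("pics/crop1.png",np.vstack([np.hstack([c(s,320,205),c(s,185,235)]),np.hstack([c(d,245,300),c(d,315,170)])]))
E
```

```text
(no output)
```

View pics/crop1.png

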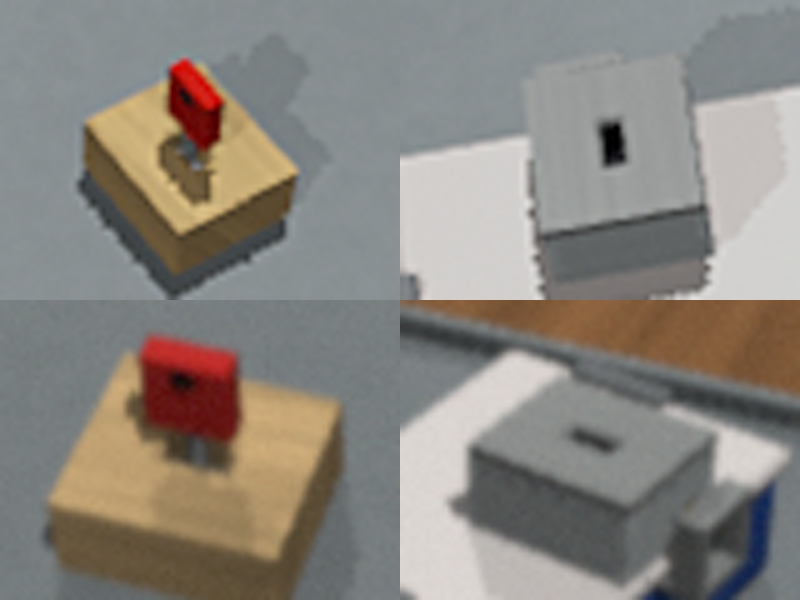

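```bash
python3 - <<'E'
from h import *
from scipy.optimize import least_squares
S,D=P("scene"),P("side")
a=np.array
def fit(pts,x0):
    # pts: (cam, local xyz, uv)
    def res(p):
        r=R.from_euler('z',p[3])
        return np.concatenate([proj(c,p[:3]+r.apply(l))-a(uv) for c,l,uv in pts])
    s=least_squares(res,x0); return s.x, np.sqrt((s.fun**2).mean()),s.fun.reshape(-1,2).round(1).tolist()
print("kh tri",tri(S,(227.2,263.2),D,(354.2,197.8)),"bow top",tri(S,(359,221.2),D,(283.5,308.8)))
h=[(.035,.03),(-.035,.03),(-.035,-.03),(.035,-.03)]
sc=[(337,230),(360,217.8),(379.6,240.6),(356.4,252.4)]
sd=[(255,340),(271,310.4),(313.6,320.4),(300,351.4)]
c0=[atz(S,u,.033) for u in sc]; print(a(c0).round(3)); print(a([atz(D,u,.033) for u in sd]).round(3))
hs=[(210,251.4),(241.6,246.6),(246,276.4),(213.6,282.6)]
print(a([atz(S,u,.1) for u in hs]).round(3)); print(a([atz(D,u,.1) for u in [(329,200),(378.4,197.4),(360.6,211.6)]]).round(3))
# bow top edge along x (yaw)
print(a([atz(S,((172+188)/10+320,205+12.5),.076),atz(S,(320+213/5,205+99/5),.076)]))
print(a([atz(S,u,.1) for u in [(185+212/5,235+120/5),(185+214/5,235+165/5)]]))
E
```

```text
kh tri [ 0.55074563 -0.13934728  0.1024156 ] bow top [0.54059982 0.13789773 0.08101641]
[[0.511 0.105 0.033]
 [0.5   0.165 0.033]
 [0.571 0.176 0.033]
 [0.58  0.118 0.033]]
[[0.572 0.171 0.033]
 [0.581 0.111 0.033]
 [0.512 0.1   0.033]
 [0.503 0.16  0.033]]
[[ 0.511 -0.161  0.1  ]
 [ 0.524 -0.102  0.1  ]
 [ 0.592 -0.115  0.1  ]
 [ 0.581 -0.174  0.1  ]]
[[ 0.591 -0.118  0.1  ]
 [ 0.512 -0.164  0.1  ]
 [ 0.524 -0.108  0.1  ]]
[[0.52684814 0.13948494 0.076     ]
 [0.54945009 0.14341567 0.076     ]]
[[ 0.54104853 -0.1355253   0.1       ]
 [ 0.56084981 -0.14071871  0.1       ]]
```

Call:
step_arm(
  commands=[85,0.537,0.737,-0.03,0,0,0.818,85,0.537,0.737,-0.03,0,0,0.818,85,0.537,0.737,-0.03,0,0,0.818,85,0.537,0.737,-0.03,0,0,0.818,85,0.537,0.737,-0.03,0,0,0.818,85,0.537,0.737,-0.03,0,0,0.818,85,0.537,0.737,-0.03,0,0,0.818,85,0.537,0.737,-0.03,0,0,0.818,85,0.537,0.737,-0.03,0,0,0.818,85,0.537,0.737,-0.03,0,0,0.818],
  squeeze=40,
)

```text
clock: 1.4
position: [0.5526, -0.1347, 0.213]
ee_rot: [0.425, 0.905, 0.001, -0.0]
ft_force: [-0.5, -1.0, 0.1]
grip_width: 0.998
grasp_force: 0.0
```

Call:
step_arm(
  commands=[85,0,-0.007,0,0,0,0.217,85,0,-0.007,0,0,0,0.217,85,0,-0.007,0,0,0,0.217,85,0,-0.007,0,0,0,0.217,85,0,-0.007,0,0,0,0.217,85,0,-0.007,0,0,0,0.217,85,0,-0.007,0,0,0,0.217,85,0,-0.007,0,0,0,0.217,85,0,-0.007,0,0,0,0.217,85,0,-0.007,0,0,0,0.217],
)

```text
clock: 2.65
position: [0.551, -0.1436, 0.2133]
ee_rot: [0.105, 0.994, 0.0, -0.0]
ft_force: [-0.4, 0.3, 0.4]
grip_width: 0.995
grasp_force: 0.0
```

```bash
cat > look.py <<'E'
import sys,pickle
from h import *
o=get_obs(); im=camera("wrist"); n=sys.argv[1]
pickle.dump((o,im),open(n+".pkl","wb")); cv2.imwrite(f"pics/{n}.png",im[:,:,::-1])
print(o["position"],2*np.arctan2(o["ee_rot"][1],o["ee_rot"][0]),o["ee_rot"],o["joint_pos"])
E
python3 look.py w1
```

```text
[ 0.55103022 -0.14362872  0.21332211] 2.931352664868641 [ 1.04926501e-01  9.94479978e-01  4.58511592e-05 -5.21797125e-06] [ 0.76032253  0.29578248 -0.70056391  1.60780635  0.19564865  1.3097667
  1.39100243]
```

View pics/w1.png

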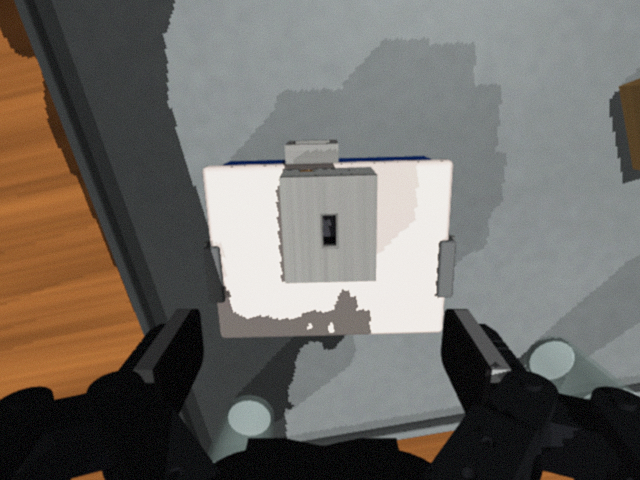

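The wrist view shows the keyhole at about (330,230), the housing from about (281,170) to (376,281), and the keeper above it. I'll refine these numerically.

```bash
python3 - <<'E'
from h import *
import pickle
o,im=pickle.load(open("w1.pkl","rb")); W=wristP(o); S,D=P("scene"),P("side")
g=cv2.cvtColor(im,cv2.COLOR_RGB2GRAY)
sub=g[205:255,312:348]; m=(sub<90).astype(np.uint8); m=cv2.morphologyEx(m,cv2.MORPH_CLOSE,np.ones((5,5)))
n,l,st,ce=cv2.connectedComponentsWithStats(m); print(st[1:],ce[1:]+[312,205])
i=1+st[1:,4].argmax(); r=cv2.minAreaRect(cv2.findNonZero((l==i).astype(np.uint8))); print(r)
c=np.array(st[i][:2])+np.array(st[i][2:4])/2-.5+[312,205]
print(c)
for z in(.098,.1,.102,.104): print(z,atz(W,c,z))
print("triWS",tri(W,c,S,(227.2,263.2)),"triWD",tri(W,c,D,(354.2,197.8)))
X=atz(W,c,.1)
# housing edges: subpixel width by projecting 60 mm
for z in(.098,.102,.106):
  a=[atz(W,u,z) for u in[(281,225),(376,225)]]; b=[atz(W,u,z) for u in[(330,170),(330,281)]]
  print(z,np.linalg.norm(a[0]-a[1]),np.linalg.norm(b[0]-b[1]))
cv2.imwrite("pics/w1c.png",cv2.resize(im[150:300,265:395,::-1],None,fx=4,fy=4,interpolation=cv2.INTER_CUBIC))
E
```

```text
[[ 10  10  14  31 403]] [[328.93300248 229.80148883]]
((16.5, 25.0), (30.0, 13.0), 90.0)
[328.5 230. ]
0.098 [ 0.55141463 -0.13792108  0.098     ]
0.1 [ 0.55082427 -0.1378287   0.1       ]
0.102 [ 0.55023391 -0.13773632  0.102     ]
0.104 [ 0.54964355 -0.13764394  0.104     ]
triWS [ 0.55058168 -0.13830704  0.10064914] triWD [ 0.5491464  -0.13766208  0.10471076]
0.098 0.06146004877418431 0.07483842873522566
0.102 0.06050552783090828 0.07367613145407469
0.106 0.059551006887632235 0.07251383417292358
```

View pics/w1c.png

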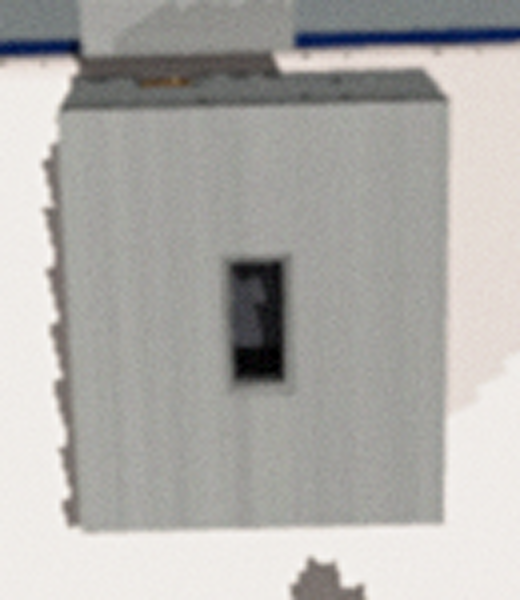

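Call:
step_arm(
  commands=[85,-0.015,0.12,0,0,0,0.02,85,-0.015,0.22,0,0,0,0.04,85,-0.015,0.32,0,0,0,0.06,85,-0.015,0.42,0,0,0,0.08,85,-0.015,0.47,-0.05,0,0,0.118,85,-0.015,0.47,-0.05,0,0,0.118,85,-0.015,0.47,-0.05,0,0,0.118,85,-0.015,0.47,-0.05,0,0,0.118,85,-0.015,0.47,-0.05,0,0,0.118,85,-0.015,0.47,-0.05,0,0,0.118],
)

```text
clock: 3.95
position: [0.5423, 0.1379, 0.1836]
ee_rot: [-0.08, 0.997, -0.0, 0.0]
ft_force: [-0.9, -0.3, 0.5]
grip_width: 0.995
grasp_force: 0.0
```

```bash
python3 look.py w2
```

```text
[0.54225279 0.13788761 0.1836298 ] 3.3012230835284853 [-7.97304961e-02  9.96816425e-01 -6.40126177e-05  2.41415049e-04] [ 0.40900021  0.3447589  -0.88954494  1.66560438  0.27924083  1.26469778
  1.19363813]
```

View pics/w2.png

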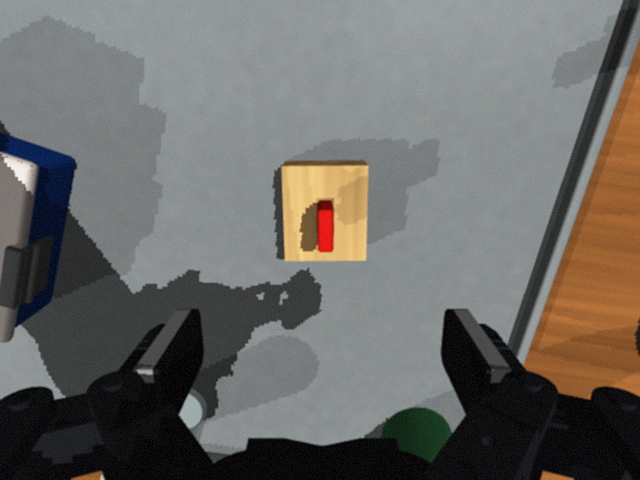

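The stand's top spans about (282,165) to (367,261) and the bow's top about (318-333, 207-251), both aligned with the tool. I'll compute the bow position.

```bash
python3 - <<'E'
from h import *
import pickle
o,im=pickle.load(open("w2.pkl","rb")); W=wristP(o); S,D=P("scene"),P("side")
i=im.astype(int); m=((i[...,0]>110)&(i[...,1]<70)&(i[...,2]<70)).astype(np.uint8)
m[:150]=0
for r in range(200,256,4):
    c=np.where(m[r,280:380])[0]; print(r,(c.min()+280,c.max()+280, im[r,280+c[len(c)//2]]) if len(c) else None)
for z in(.074,.078,.08):
    a=atz(W,(326,207),z);b=atz(W,(325.5,250.5),z); print(z,a,b,(a+b)/2,np.linalg.norm(a-b))
for z in(.03,.034,.038):
    q=np.array([atz(W,u,z) for u in[(282.5,165.5),(367,165),(367,261),(285,261.5)]]); print(z,q.mean(0),np.linalg.norm(q[0]-q[1]),np.linalg.norm(q[2]-q[3]),np.linalg.norm(q[1]-q[2]), np.arctan2(*(q[2]-q[1])[[1,0]]),np.arctan2(*(q[3]-q[0])[[1,0]]))
E
```

```text
200 (np.int64(322), np.int64(329), array([128,  65,  39], dtype=uint8))
204 (np.int64(330), np.int64(332), array([115,  21,  14], dtype=uint8))
208 (np.int64(329), np.int64(332), array([112,  14,  12], dtype=uint8))
212 (np.int64(317), np.int64(332), array([228,  26,  21], dtype=uint8))
216 (np.int64(317), np.int64(332), array([232,  34,  28], dtype=uint8))
220 (np.int64(318), np.int64(332), array([230,  26,  18], dtype=uint8))
224 (np.int64(318), np.int64(332), array([232,  31,  24], dtype=uint8))
228 (np.int64(318), np.int64(332), array([232,  26,  18], dtype=uint8))
232 (np.int64(318), np.int64(332), array([232,  26,  21], dtype=uint8))
236 (np.int64(317), np.int64(332), array([232,  29,  22], dtype=uint8))
240 (np.int64(317), np.int64(332), array([231,  29,  27], dtype=uint8))
244 (np.int64(318), np.int64(332), array([231,  30,  26], dtype=uint8))
248 (np.int64(318), np.int64(332), array([232,  29,  25], dtype=uint8))
252 None
0.074 [0.52494547 0.13956437 0.074     ] [0.55340421 0.1438748  0.074     ] [0.53917484 0.14171958 0.074     ] 0.028783322811379266
0.078 [0.52400652 0.13937247 0.078     ] [0.55201322 0.14361443 0.078     ] [0.53800987 0.14149345 0.078     ] 0.028326124260420558
0.08 [0.52353704 0.13927652 0.08      ] [0.55131772 0.14348425 0.08      ] [0.53742738 0.14138039 0.08      ] 0.02809752498494126
0.03 [0.54129063 0.14219957 0.03      ] 0.06010983187624565 0.06264227650267093 0.07299586921343187 0.1910464148601011 0.15635201432870538
0.034 [0.54027033 0.14200059 0.034     ] 0.05929705191478679 0.06179525388603215 0.07200884965416757 0.19104641486010124 0.1563520143287052
0.038 [0.53925003 0.1418016  0.038     ] 0.05848427195332798 0.06094823126939336 0.07102183009490323 0.19104641486010063 0.15635201432870524
```

Call:
step_arm(
  commands=[40,-0.0043,0.0055,-0.02,0,0,0,40,-0.0043,0.0055,-0.05,0,0,0,40,-0.0043,0.0055,-0.08,0,0,0,40,-0.0043,0.0055,-0.11,0,0,0,40,-0.0043,0.0055,-0.14,0,0,0,40,-0.0043,0.0055,-0.17,0,0,0,40,-0.0043,0.0055,-0.2,0,0,0,40,-0.0043,0.0055,-0.228,0,0,0,40,-0.0043,0.0055,-0.228,0,0,0,40,-0.0043,0.0055,-0.228,0,0,0],
)

```text
clock: 5.25
position: [0.5398, 0.1419, 0.047]
ee_rot: [-0.08, 0.997, 0.0, 0.0]
ft_force: [-0.3, -0.5, -0.0]
grip_width: 0.467
grasp_force: 0.0
```

```bash
python3 look.py w3; python3 - <<'E'
from h import *
cv2.imwrite("pics/side3.png",cv2.resize(camera("side")[240:400,180:380,::-1],None,fx=4,fy=3.75,interpolation=cv2.INTER_CUBIC))
cv2.imwrite("pics/comb3.png",np.vstack([cv2.resize(cv2.imread("pics/w3.png"),(400,300)),cv2.resize(cv2.imread("pics/side3.png"),(400,300))]))
E
```

```text
[0.53976863 0.14190954 0.04696401] 3.3023257703680877 [-8.02800701e-02  9.96772290e-01  1.67324074e-04  2.91169154e-04] [ 0.33153586  0.49914812 -0.81628207  1.79891338  0.41998024  1.02570593
  1.08451808]
```

View pics/comb3.png

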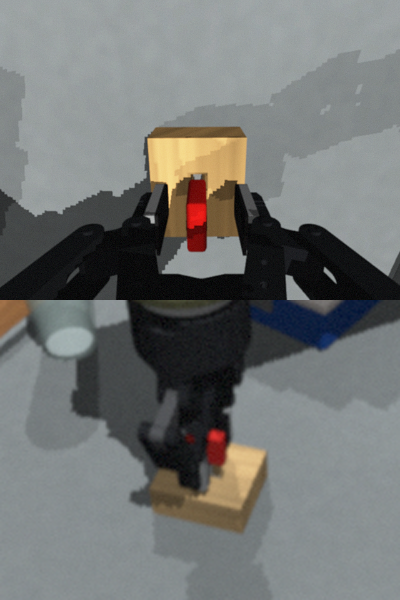

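The lower view shows the bow roughly 2.5 mm toward −y of the finger centre line: bow at column 315 and finger midpoint at 323 in full-image pixels. I'll correct for that, then close.

Call:
step_arm(
  commands=[40,0.0007,-0.004,0,0,0,0,25,0.0007,-0.004,0,0,0,0,20,0.0007,-0.004,0,0,0,0,16,0.0007,-0.004,0,0,0,0,14,0.0007,-0.004,0,0,0,0,12,0.0007,-0.004,0,0,0,0,8,0.0007,-0.004,0,0,0,0,0,0.0007,-0.004,0,0,0,0,0,0.0007,-0.004,0,0,0,0,0,0.0007,-0.004,0,0,0,0],
  squeeze=40,
)

```text
clock: 6.6
position: [0.5399, 0.1393, 0.0466]
ee_rot: [-0.08, 0.997, 0.0, 0.0]
ft_force: [-0.1, -0.8, 0.9]
grip_width: 0.111
grasp_force: 39.7
```

```bash
cat > st.py <<'E'
from h import *
o=get_obs(); print(round(o["clock"],2),o["position"].round(4),"yaw",round((2*np.arctan2(o["ee_rot"][1],o["ee_rot"][0]))%(2*np.pi),4),"F",o["ft_force"].round(1),"M",o["torque"].round(3),"g",round(o["grip_width"]*85.4,1),round(o["grasp_force"],1),"q",o["joint_pos"].round(2))
E
python3 st.py
```

```text
6.6 [0.5399 0.1393 0.0466] yaw 3.3022 F [-0.1 -0.8  0.9] M [-0.084  0.061 -0.007] g 9.5 39.7 q [ 0.34  0.5  -0.82  1.8   0.42  1.03  1.09]
```

Call:
step_arm(
  commands=[0,0,0,0.02,0,0,0,0,0,0,0.07,0,0,0,0,0,0,0.13,0,0,0,0,0,0,0.19,0,0,0,0,0.004,-0.07,0.193,0,0,-0.02,0,0.008,-0.15,0.193,0,0,-0.05,0,0.012,-0.24,0.193,0,0,-0.08,0,0.015,-0.33,0.193,0,0,-0.1,0,0.017,-0.41,0.193,0,0,-0.1125,0,0.0177,-0.4655,0.193,0,0,-0.1125],
)

```text
clock: 7.85
position: [0.5503, -0.1426, 0.1631]
ee_rot: [0.098, 0.995, -0.0, 0.0]
ft_force: [0.3, 1.2, -0.4]
grip_width: 0.111
grasp_force: 39.5
```

Call:
step_arm(
  commands=[0,0,0,0,0,0,0,0,0,0,0,0,0,0,0,0,0,0,0,0,0,0,0,0,0,0,0,0,0,0,0,0,0,0,0,0,0,0,0,0,0,0,0,0,0,0,0,0,0,0,0,0,0,0,0,0,0,0,0,0,0,0,0,0,0,0,0,0,0,0],
)

```text
clock: 9.1
position: [0.5505, -0.14, 0.1623]
ee_rot: [0.096, 0.995, 0.0, -0.0]
ft_force: [0.4, 0.0, -0.2]
grip_width: 0.113
grasp_force: 39.5
```

```bash
python3 st.py; python3 look.py w4; python3 - <<'E'
from h import *
s=camera("scene")[200:300,170:290,::-1]; d=camera("side")[130:230,290:420,::-1]
w=cv2.imread("pics/w4.png")[180:330,220:420]
r=lambda i:cv2.resize(i,(400,300),interpolation=cv2.INTER_CUBIC)
cv2.imwrite("pics/comb4.png",np.vstack([np.hstack([r(s),r(d)]),np.hstack([r(w),r(cv2.imread("pics/w4.png"))])]))
E
```

```text
9.1 [ 0.5505 -0.14    0.1623] yaw 2.9488 F [ 0.4  0.  -0.2] M [-0.044  0.009  0.018] g 9.6 39.5 q [ 0.76  0.34 -0.71  1.67  0.23  1.21  1.37]
[ 0.55048764 -0.14003938  0.1623424 ] 2.9487864319317723 [ 9.62538587e-02  9.95356816e-01  5.06594988e-05 -3.20154835e-06] [ 0.76070338  0.33887368 -0.7106392   1.67470046  0.23334994  1.21490773
  1.37423585]
```

View pics/comb4.png

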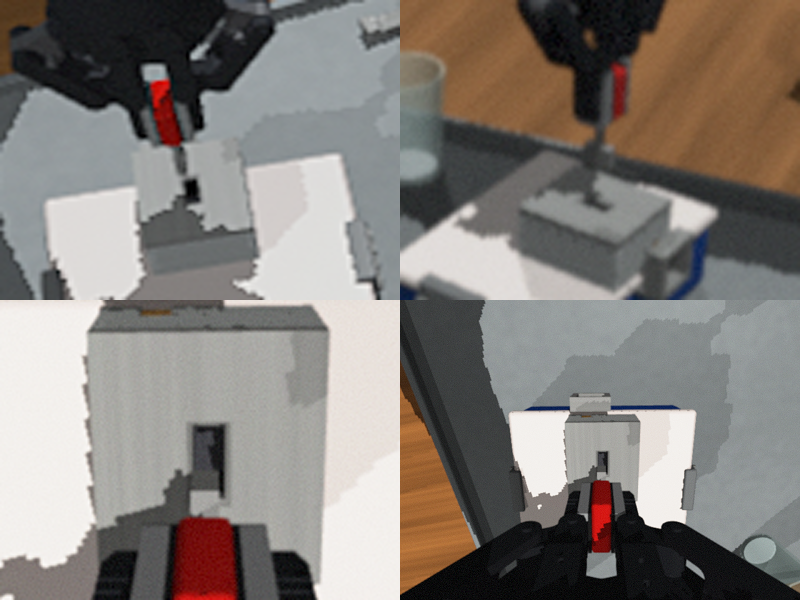

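The bit sits over the keyhole in both the wrist and scene views (bit centre at crop column 209, hole at 210). I'll descend gently.

Call:
step_arm(
  commands=[0,0,0.0003,-0.015,0,0,0,0,0,0.0003,-0.027,0,0,0,0,0,0.0003,-0.035,0,0,0,0,0,0.0003,-0.038,0,0,0,0,0,0.0003,-0.04,0,0,0,0,0,0.0003,-0.042,0,0,0,0,0,0.0003,-0.044,0,0,0,0,0,0.0003,-0.0458,0,0,0,0,0,0.0003,-0.0458,0,0,0,0,0,0.0003,-0.0458,0,0,0],
)

```text
clock: 10.5
position: [0.5505, -0.1399, 0.1349]
ee_rot: [0.096, 0.995, 0.0, 0.0]
ft_force: [0.1, -0.1, -0.5]
grip_width: 0.11
grasp_force: 39.6
```

```bash
python3 st.py
```

```text
10.5 [ 0.5505 -0.1399  0.1349] yaw 2.9488 F [ 0.1 -0.1 -0.5] M [ 0.028  0.019 -0.022] g 9.4 39.6 q [ 0.75  0.37 -0.7   1.7   0.25  1.16  1.36]
```

Call:
step_arm(
  commands=[0,0,0,-0.001,0,0,0,0,0,0,-0.002,0,0,0,0,0,0,-0.003,0,0,0,0,0,0,-0.004,0,0,0,0,0,0,-0.005,0,0,0,0,0,0,-0.006,0,0,0,0,0,0,-0.007,0,0,0,0,0,0,-0.008,0,0,0,0,0,0,-0.009,0,0,0,0,0,0,-0.009,0,0,0],
)

```text
clock: 11.75
position: [0.5505, -0.1398, 0.1294]
ee_rot: [0.096, 0.995, 0.0, -0.0]
ft_force: [0.3, 0.2, 0.0]
grip_width: 0.112
grasp_force: 39.6
```

```bash
python3 st.py
```

```text
11.75 [ 0.5505 -0.1398  0.1294] yaw 2.9488 F [0.3 0.2 0. ] M [ 0.001 -0.014  0.004] g 9.5 39.6 q [ 0.75  0.37 -0.7   1.71  0.26  1.15  1.36]
```

Call:
step_arm(
  commands=[0,0,0,-0.003,0,0,0,0,0,0,-0.006,0,0,0,0,0,0,-0.009,0,0,0,0,0,0,-0.012,0,0,0,0,0,0,-0.015,0,0,0,0,0,0,-0.017,0,0,0,0,0,0,-0.019,0,0,0,0,0,0,-0.021,0,0,0,0,0,0,-0.022,0,0,0,0,0,0,-0.022,0,0,0],
)

```text
clock: 13.0
position: [0.5505, -0.1398, 0.1162]
ee_rot: [0.096, 0.995, 0.0, -0.0]
ft_force: [-0.9, 0.5, -0.2]
grip_width: 0.109
grasp_force: 39.6
```

```bash
python3 st.py
```

```text
13.0 [ 0.5505 -0.1398  0.1162] yaw 2.9488 F [-0.9  0.5 -0.2] M [-0.007  0.056 -0.045] g 9.3 39.6 q [ 0.75  0.39 -0.7   1.72  0.27  1.13  1.35]
```

Call:
step_arm(
  commands=[0,0,0,-0.0005,0,0,0,0,0,0,-0.001,0,0,0,0,0,0,-0.0015,0,0,0,0,0,0,-0.002,0,0,0,0,0,0,-0.0025,0,0,0,0,0,0,-0.003,0,0,0,0,0,0,-0.003,0,0,0,0,0,0,-0.003,0,0,0,0,0,0,-0.003,0,0,0,0,0,0,-0.003,0,0,0],
)

```text
clock: 14.25
position: [0.5505, -0.1399, 0.1145]
ee_rot: [0.096, 0.995, 0.0, 0.0]
ft_force: [-0.3, -0.3, 2.2]
grip_width: 0.113
grasp_force: 39.8
```

```bash
cat > avg.py <<'E'
from h import *
import sys
F=[];M=[]
for i in range(int(sys.argv[1]) if len(sys.argv)>1 else 4):
    o=get_obs();F.append(o["ft_force"]);M.append(o["torque"]);camera("wrist")
o=get_obs();F.append(o["ft_force"]);M.append(o["torque"])
print(round(o["clock"],2),o["position"].round(4),"yaw",round((2*np.arctan2(o["ee_rot"][1],o["ee_rot"][0]))%(2*np.pi),4),"F",np.mean(F,0).round(2),"M",np.mean(M,0).round(3),"sd",np.std(M,0).round(3),"g",round(o["grip_width"]*85.4,1),"q7",o["joint_pos"][6].round(2))
E
python3 avg.py
```

```text
14.45 [ 0.5505 -0.1398  0.1145] yaw 2.9488 F [-0.93  0.2   2.86] M [ 0.01   0.218 -0.006] sd [0.027 0.014 0.043] g 9.2 q7 1.35
```

Call:
step_arm(
  commands=[0,0,0,0,0,0,-0.02,0,0,0,0,0,0,-0.045,0,0,0,0,0,0,-0.07,0,0,0,0,0,0,-0.095,0,0,0,0,0,0,-0.12,0,0,0,0,0,0,-0.145,0,0,0,0,0,0,-0.17,0,0,0,0,0,0,-0.195,0,0,0,0,0,0,-0.215,0,0,0,0,0,0,-0.222],
)

```text
clock: 15.7
position: [0.5511, -0.139, 0.1146]
ee_rot: [0.43, 0.903, 0.001, 0.0]
ft_force: [3.1, 3.3, 0.5]
grip_width: 0.109
grasp_force: 39.7
```

```bash
sed -i 's/^print(/print("tau7",o["tau"][6].round(3),end=" ");print(/' avg.py; python3 avg.py 8
```

```text
tau7 -0.038 16.1 [ 0.551  -0.1391  0.1146] yaw 2.2532 F [3.35 4.   0.58] M [ 0.99  -0.794  0.042] sd [0.111 0.097 0.035] g 9.8 q7 0.69
```

Call:
step_arm(
  commands=[0,0.001,0.001,0,0,0,0,0,0.0018,0.0025,0,0,0,-0.004,0,0.0022,0.003,0,0,0,-0.008,0,0.0022,0.003,0,0,0,-0.012,0,0.0022,0.003,0,0,0,-0.016,0,0.0022,0.003,0,0,0,-0.02,0,0.0022,0.003,0,0,0,-0.024,0,0.0022,0.003,0,0,0,-0.028,0,0.0022,0.003,0,0,0,-0.032,0,0.0022,0.003,0,0,0,-0.032],
)

```text
clock: 17.35
position: [0.5514, -0.1387, 0.1145]
ee_rot: [0.476, 0.879, -0.0, -0.0]
ft_force: [-2.4, 0.2, 5.2]
grip_width: 0.11
grasp_force: 40.4
```

```bash
python3 avg.py 5
```

```text
tau7 -0.032 17.6 [ 0.5514 -0.1387  0.1145] yaw 2.1498 F [-1.79 -0.33  4.87] M [-0.045  0.492  0.047] sd [0.024 0.02  0.022] g 9.3 q7 0.59
```

Call:
step_arm(
  commands=[0,0,0,0,0,0,-0.003,0,0,0,0,0,0,-0.006,0,0,0,0,0,0,-0.009,0,0,0,0,0,0,-0.012,0,0,0,0,0,0,-0.015,0,0,0,0,0,0,-0.018,0,0,0,0,0,0,-0.021,0,0,0,0,0,0,-0.024,0,0,0,0,0,0,-0.028,0,0,0,0,0,0,-0.032],
)

```text
clock: 18.85
position: [0.5514, -0.1387, 0.1145]
ee_rot: [0.52, 0.854, -0.0, -0.0]
ft_force: [-2.5, -0.1, 4.6]
grip_width: 0.106
grasp_force: 40.4
```

```bash
python3 avg.py 4
```

```text
tau7 -0.048 19.05 [ 0.5514 -0.1387  0.1145] yaw 2.0493 F [-1.76  0.31  4.55] M [-0.054  0.522  0.036] sd [0.028 0.029 0.021] g 9.6 q7 0.49
```

Call:
step_arm(
  commands=[0,0,0,0,0,0,-0.003,0,0,0,0,0,0,-0.006,0,0,0,0,0,0,-0.009,0,0,0,0,0,0,-0.012,0,0,0,0,0,0,-0.015,0,0,0,0,0,0,-0.018,0,0,0,0,0,0,-0.021,0,0,0,0,0,0,-0.024,0,0,0,0,0,0,-0.028,0,0,0,0,0,0,-0.032],
)

```text
clock: 20.3
position: [0.5515, -0.1387, 0.1145]
ee_rot: [0.562, 0.827, -0.0, -0.0]
ft_force: [-1.3, -0.8, 5.1]
grip_width: 0.116
grasp_force: 40.4
```

```bash
python3 avg.py 4
```

```text
tau7 -0.048 20.5 [ 0.5515 -0.1387  0.1145] yaw 1.9488 F [-1.54 -0.62  4.88] M [-0.093  0.517  0.018] sd [0.025 0.016 0.029] g 9.6 q7 0.4
```

Call:
step_arm(
  commands=[0,0,0,0,0,0,-0.003,0,0,0,0,0,0,-0.006,0,0,0,0,0,0,-0.009,0,0,0,0,0,0,-0.012,0,0,0,0,0,0,-0.015,0,0,0,0,0,0,-0.018,0,0,0,0,0,0,-0.021,0,0,0,0,0,0,-0.024,0,0,0,0,0,0,-0.028,0,0,0,0,0,0,-0.032],
)

```text
clock: 21.75
position: [0.5516, -0.1386, 0.1145]
ee_rot: [0.603, 0.798, -0.0, 0.0]
ft_force: [-2.6, -0.7, 4.7]
grip_width: 0.111
grasp_force: 40.4
```

```bash
python3 avg.py 4
```

```text
tau7 -0.115 21.95 [ 0.5516 -0.1386  0.1145] yaw 1.8486 F [-2.52 -0.74  5.04] M [-0.194  0.515  0.094] sd [0.032 0.026 0.018] g 9.4 q7 0.3
```

Call:
step_arm(
  commands=[0,0,0,0,0,0,-0.001,0,0,0,0,0,0,-0.002,0,0,0,0,0,0,-0.003,0,0,0,0,0,0,-0.004,0,0,0,0,0,0,-0.004,0,0,0,0,0,0,-0.004,0,0,0,0,0,0,-0.004,0,0,0,0,0,0,-0.004,0,0,0,0,0,0,-0.004,0,0,0,0,0,0,-0.004],
)

```text
clock: 23.2
position: [0.5515, -0.1386, 0.1145]
ee_rot: [0.607, 0.794, -0.0, 0.0]
ft_force: [-1.7, -0.9, 5.9]
grip_width: 0.114
grasp_force: 40.5
```

```bash
python3 avg.py 6; python3 - <<'E'
from h import *
s=camera("scene")[225:265,195:255,::-1]; d=camera("side")[160:210,320:395,::-1]
r=lambda i:cv2.resize(i,(400,300),interpolation=cv2.INTER_CUBIC)
cv2.imwrite("pics/bolt.png",np.vstack([np.hstack([r(s),r(d)]),np.hstack([r(cv2.imread("pics/side0.png")[160:210,320:395]),r(camera("wrist")[:,:,::-1])])]))
S,D=P("scene"),P("side")
for x in(-.035,-.045):
    for h in (.1-.004,):
        X=np.array([.5525,-.139,0])+R.from_euler('z',-.193).apply([x,0,h-.01]); print(proj(S,X),proj(D,X))
E
```

```text
tau7 -0.126 23.5 [ 0.5516 -0.1386  0.1145] yaw 1.8361 F [-2.12 -0.61  5.38] M [-0.197  0.506  0.134] sd [0.028 0.022 0.026] g 9.8 q7 0.29
[226.6644646  253.63965051] [368.34571715 211.82168782]
[226.15347033 249.52329726] [373.03732125 213.6762838 ]
```

View pics/bolt.png

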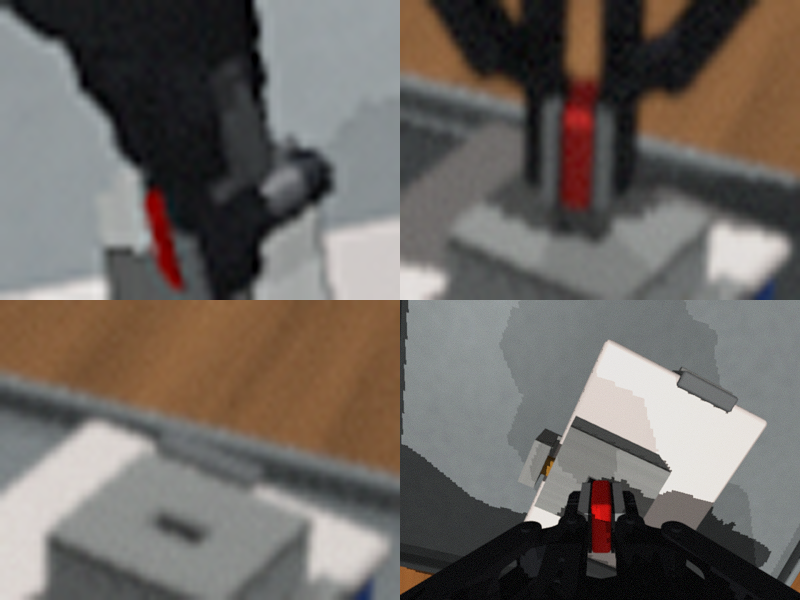

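The wrist picture shows brass bridging the gap between housing and keeper at about (545,467), and the torque has risen to 0.13 N m. That is the firm stop, so I'll turn back home.

Call:
step_arm(
  commands=[0,0,0,0,0,0,0.02,0,0,0,0,0,0,0.06,0,0,0,0,0,0,0.1,0,0,0,0,0,0,0.14,0,-0.0004,-0.0006,0,0,0,0.18,0,-0.0008,-0.001,0,0,0,0.22,0,-0.0012,-0.0016,0,0,0,0.26,0,-0.0016,-0.002,0,0,0,0.3,0,-0.002,-0.0025,0,0,0,0.335,0,-0.0022,-0.003,0,0,0,0.354],
)

```text
clock: 24.9
position: [0.5512, -0.1393, 0.1146]
ee_rot: [0.095, 0.995, 0.001, 0.001]
ft_force: [2.4, 2.1, 2.2]
grip_width: 0.113
grasp_force: 39.9
```

```bash
python3 avg.py 6
```

```text
tau7 0.002 25.2 [ 0.5509 -0.1395  0.1146] yaw 2.9479 F [2.94 2.39 2.07] M [ 0.618 -0.727 -0.01 ] sd [0.05  0.115 0.029] g 9.3 q7 1.35
```

Call:
step_arm(
  commands=[0,0.0008,0.0007,0,0,0,0.003,0,0.0008,0.0007,0,0,0,0.007,0,0.0008,0.0007,0,0,0,0.011,0,0.0008,0.0007,0,0,0,0.015,0,0.0008,0.0007,0,0,0,0.019,0,0.0008,0.0007,0,0,0,0.023,0,0.0008,0.0007,0,0,0,0.027,0,0.0008,0.0007,0,0,0,0.03,0,0.0008,0.0007,0,0,0,0.032,0,0.0008,0.0007,0,0,0,0.032],
)

```text
clock: 26.45
position: [0.551, -0.1395, 0.1145]
ee_rot: [0.046, 0.999, 0.0, 0.0]
ft_force: [2.3, 1.5, 5.5]
grip_width: 0.107
grasp_force: 40.3
```

```bash
python3 avg.py 6
```

```text
tau7 0.008 26.75 [ 0.5511 -0.1394  0.1145] yaw 3.0493 F [2.56 1.88 4.88] M [ 0.433 -0.61  -0.012] sd [0.013 0.041 0.027] g 9.6 q7 1.44
```

Call:
step_arm(
  commands=[0,0.0003,0.0003,0,0,0,0.002,0,0.0003,0.0003,0,0,0,0.004,0,0.0003,0.0003,0,0,0,0.006,0,0.0003,0.0003,0,0,0,0.008,0,0.0003,0.0003,0,0,0,0.01,0,0.0003,0.0003,0,0,0,0.012,0,0.0003,0.0003,0,0,0,0.014,0,0.0003,0.0003,0,0,0,0.016,0,0.0003,0.0003,0,0,0,0.016,0,0.0003,0.0003,0,0,0,0.016],
)

```text
clock: 28.0
position: [0.5511, -0.1393, 0.1145]
ee_rot: [0.021, 1.0, -0.0, -0.0]
ft_force: [2.0, 1.4, 6.1]
grip_width: 0.106
grasp_force: 40.6
```

```bash
python3 avg.py 6
```

```text
tau7 0.03 28.3 [ 0.5511 -0.1393  0.1145] yaw 3.0996 F [1.52 1.64 5.77] M [ 0.367 -0.419 -0.028] sd [0.028 0.046 0.028] g 9.4 q7 1.49
```

Call:
step_arm(
  commands=[0,0.0002,0.0002,0,0,0,0.002,0,0.0002,0.0002,0,0,0,0.004,0,0.0002,0.0002,0,0,0,0.006,0,0.0002,0.0002,0,0,0,0.008,0,0.0002,0.0002,0,0,0,0.01,0,0.0002,0.0002,0,0,0,0.012,0,0.0002,0.0002,0,0,0,0.013,0,0.0002,0.0002,0,0,0,0.013,0,0.0002,0.0002,0,0,0,0.013,0,0.0002,0.0002,0,0,0,0.013],
)

```text
clock: 29.55
position: [0.5511, -0.1392, 0.1145]
ee_rot: [0.001, 1.0, 0.0, -0.0]
ft_force: [0.8, 2.3, 6.4]
grip_width: 0.111
grasp_force: 40.6
```

```bash
python3 avg.py 6
```

```text
tau7 0.13 29.85 [ 0.5511 -0.1392  0.1145] yaw 3.1403 F [1.27 1.87 6.37] M [ 0.411 -0.281 -0.131] sd [0.043 0.033 0.044] g 9.5 q7 1.52
```

Call:
step_arm(
  commands=[0,0,0,0,0,0,-0.01,0,0,0,0,0,0,-0.025,0,-0.0005,-0.0005,0,0,0,-0.04,0,-0.001,-0.001,0.0005,0,0,-0.053,0,-0.001,-0.001,0.001,0,0,-0.058,0,-0.001,-0.001,0.0015,0,0,-0.058,0,-0.001,-0.001,0.002,0,0,-0.058,0,-0.001,-0.001,0.0025,0,0,-0.058,0,-0.001,-0.001,0.003,0,0,-0.058,0,-0.001,-0.001,0.003,0,0,-0.058],
)

```text
clock: 31.1
position: [0.5506, -0.1398, 0.1163]
ee_rot: [0.092, 0.996, -0.0, -0.0]
ft_force: [-0.5, 1.1, -0.7]
grip_width: 0.114
grasp_force: 39.6
```

```bash
python3 avg.py 4
```

```text
tau7 0.005 31.3 [ 0.5507 -0.1398  0.1163] yaw 2.9582 F [-0.05  0.86 -0.34] M [ 0.159  0.063 -0.003] sd [0.021 0.035 0.022] g 9.8 q7 1.36
```

Free. I'll draw it up slowly and watch the vertical force.

Call:
step_arm(
  commands=[0,0,0,0.001,0,0,0,0,0,0,0.002,0,0,0,0,0,0,0.0035,0,0,0,0,0,0,0.005,0,0,0,0,0,0,0.007,0,0,0,0,0,0,0.009,0,0,0,0,0,0,0.011,0,0,0,0,0,0,0.013,0,0,0,0,0,0,0.015,0,0,0,0,0,0,0.015,0,0,0],
)

```text
clock: 32.55
position: [0.5507, -0.1397, 0.1254]
ee_rot: [0.092, 0.996, 0.0, 0.0]
ft_force: [-0.8, 0.3, -0.3]
grip_width: 0.112
grasp_force: 39.6
```

```bash
python3 avg.py 2
```

```text
tau7 0.001 32.65 [ 0.5507 -0.1397  0.1253] yaw 2.9583 F [-0.42 -0.05  0.01] M [ 0.01  -0.02  -0.005] sd [0.021 0.026 0.024] g 9.5 q7 1.36
```

Call:
step_arm(
  commands=[0,0,0,0.005,0,0,0,0,0,0,0.01,0,0,0,0,0,0,0.015,0,0,0,0,0,0,0.02,0,0,0,0,0,0,0.025,0,0,0,0,0,0,0.033,0,0,0,0,0,0,0.045,0,0,0,0,0,0,0.06,0,0,0,0,0,0,0.063,0,0,0,0,0,0,0.063,0,0,0],
)

```text
clock: 33.9
position: [0.5507, -0.1398, 0.1632]
ee_rot: [0.092, 0.996, -0.0, 0.0]
ft_force: [-0.3, -1.3, -0.8]
grip_width: 0.113
grasp_force: 39.6
```

```bash
python3 st.py; python3 look.py w5; python3 - <<'E'
import cv2,numpy as np
w=cv2.imread("pics/w5.png"); a=cv2.imread("pics/w1.png")[130:190,270:360]
r=lambda i:cv2.resize(i,(400,300),interpolation=cv2.INTER_CUBIC)
cv2.imwrite("pics/c5.png",np.hstack([r(w[135:210,270:370]),r(a),]))
E
```

```text
33.9 [ 0.5507 -0.1398  0.1632] yaw 2.9581 F [-0.3 -1.3 -0.8] M [-0.016  0.041  0.005] g 9.6 39.6 q [ 0.76  0.34 -0.71  1.67  0.23  1.22  1.38]
[ 0.55070122 -0.139794    0.16319991] 2.958146212662916 [ 9.15946606e-02  9.95796369e-01 -2.85019976e-05  9.73695236e-05] [ 0.76059103  0.33832801 -0.71123786  1.67352014  0.23318758  1.21640289
  1.38323086]
```

View pics/c5.png

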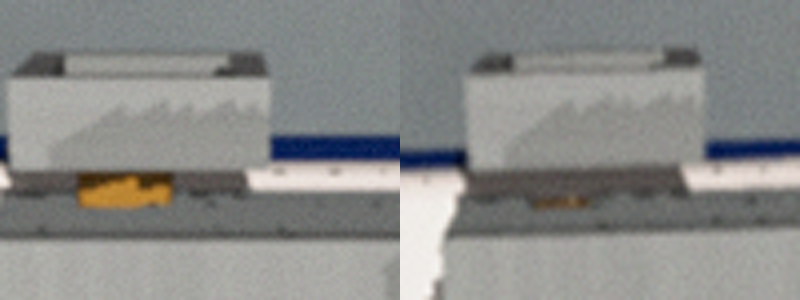

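The left crop shows the brass bolt spanning into the keeper; on the right, before turning, it was flush. The box is locked. I'll carry the key back.

Call:
step_arm(
  commands=[0,-0.001,0.03,0,0,0,0.01,0,-0.003,0.1,0,0,0,0.03,0,-0.006,0.18,0,0,0,0.05,0,-0.01,0.26,0,0,0,0.07,0,-0.014,0.34,0,0,0,0.09,0,-0.017,0.42,0,0,0,0.1095,0,-0.018,0.455,0,0,0,0.1095,0,-0.018,0.4652,0,0,0,0.1095,0,-0.018,0.4652,-0.03,0,0,0.1095,0,-0.018,0.4652,-0.06,0,0,0.1095],
)

```text
clock: 35.2
position: [0.5397, 0.1379, 0.1253]
ee_rot: [-0.079, 0.997, -0.0, -0.0]
ft_force: [-0.6, 0.0, -0.3]
grip_width: 0.116
grasp_force: 39.6
```

Call:
step_arm(
  commands=[0,0,0,-0.02,0,0,0,0,0,0,-0.04,0,0,0,0,0,0,-0.06,0,0,0,0,0,0,-0.075,0,0,0,0,0,0,-0.082,0,0,0,0,0,0,-0.082,0,0,0,0,0,0,-0.082,0,0,0,0,0,0,-0.082,0,0,0,0,0,0,-0.082,0,0,0,0,0,0,-0.082,0,0,0],
)

```text
clock: 36.45
position: [0.5399, 0.1394, 0.0779]
ee_rot: [-0.08, 0.997, 0.0, 0.0]
ft_force: [-0.1, -0.5, 0.0]
grip_width: 0.108
grasp_force: 39.6
```

```bash
python3 st.py
```

```text
36.45 [0.5399 0.1394 0.0779] yaw 3.3022 F [-0.1 -0.5  0. ] M [-0.034  0.01  -0.001] g 9.2 39.6 q [ 0.36  0.46 -0.84  1.78  0.38  1.08  1.11]
```

Next, down to 0.066, about 4 mm below the stand's top plane.

Call:
step_arm(
  commands=[0,0,0,-0.004,0,0,0,0,0,0,-0.008,0,0,0,0,0,0,-0.011,0,0,0,0,0,0,-0.013,0,0,0,0,0,0,-0.014,0,0,0,0,0,0,-0.015,0,0,0,0,0,0,-0.016,0,0,0,0,0,0,-0.017,0,0,0,0,0,0,-0.017,0,0,0,0,0,0,-0.017,0,0,0],
)

```text
clock: 37.7
position: [0.5399, 0.1394, 0.0677]
ee_rot: [-0.08, 0.997, 0.0, 0.0]
ft_force: [-0.2, -0.4, -0.3]
grip_width: 0.114
grasp_force: 39.6
```

```bash
python3 st.py
```

```text
37.7 [0.5399 0.1394 0.0677] yaw 3.3022 F [-0.2 -0.4 -0.3] M [-0.014  0.013 -0.001] g 9.7 39.6 q [ 0.35  0.47 -0.83  1.79  0.4   1.06  1.11]
```

In freely. I'll lower it to 0.0478.

Call:
step_arm(
  commands=[0,0,0,-0.003,0,0,0,0,0,0,-0.006,0,0,0,0,0,0,-0.01,0,0,0,0,0,0,-0.014,0,0,0,0,0,0,-0.018,0,0,0,0,0,0,-0.022,0,0,0,0,0,0,-0.026,0,0,0,0,0,0,-0.03,0,0,0,0,0,0,-0.033,0,0,0,0,0,0,-0.033,0,0,0],
)

```text
clock: 38.95
position: [0.5398, 0.1394, 0.0477]
ee_rot: [-0.08, 0.997, 0.0, -0.0]
ft_force: [0.4, -0.1, -1.4]
grip_width: 0.11
grasp_force: 39.6
```

```bash
python3 st.py
```

```text
38.95 [0.5398 0.1394 0.0477] yaw 3.3022 F [ 0.4 -0.1 -1.4] M [-0.054 -0.018 -0.039] g 9.4 39.6 q [ 0.34  0.5  -0.82  1.8   0.42  1.03  1.09]
```

Call:
step_arm(
  commands=[0,0,0,-0.0005,0,0,0,0,0,0,-0.001,0,0,0,0,0,0,-0.0015,0,0,0,0,0,0,-0.002,0,0,0,0,0,0,-0.002,0,0,0,0,0,0,-0.002,0,0,0,0,0,0,-0.002,0,0,0,0,0,0,-0.002,0,0,0,0,0,0,-0.002,0,0,0,0,0,0,-0.002,0,0,0],
)

```text
clock: 40.2
position: [0.5399, 0.1394, 0.0467]
ee_rot: [-0.08, 0.997, 0.0, 0.0]
ft_force: [0.4, -0.1, -0.8]
grip_width: 0.109
grasp_force: 39.6
```

```bash
python3 avg.py 2
```

```text
tau7 0.0 40.3 [0.5399 0.1394 0.0466] yaw 3.3023 F [ 0.03  0.1  -0.62] M [-0.006 -0.013 -0.021] sd [0.011 0.031 0.007] g 9.4 q7 1.09
```

Call:
step_arm(
  commands=[0,0,0,-0.0005,0,0,0,0,0,0,-0.001,0,0,0,0,0,0,-0.001,0,0,0,0,0,0,-0.001,0,0,0,14,0,0,-0.001,0,0,0,20,0,0,-0.001,0,0,0,30,0,0,-0.001,0,0,0,40,0,0,-0.001,0,0,0,40,0,0,-0.001,0,0,0,40,0,0,-0.001,0,0,0],
)

```text
clock: 41.55
position: [0.5399, 0.1394, 0.046]
ee_rot: [-0.08, 0.997, 0.0, -0.0]
ft_force: [-0.6, 0.4, 0.4]
grip_width: 0.467
grasp_force: 0.0
```

Call:
step_arm(
  commands=[40,0,0,0.01,0,0,0,40,0,0,0.03,0,0,0,40,0,0,0.06,0,0,0,40,0,0,0.1,0,0,0,40,0,0,0.14,0,0,0,40,0,0,0.18,0,0,0,40,0,0,0.22,0,0,0,40,0,0,0.23,0,0,0,40,0,0,0.23,0,0,0,40,0,0,0.23,0,0,0],
)

```text
clock: 42.8
position: [0.5394, 0.1392, 0.1832]
ee_rot: [-0.08, 0.997, -0.0, -0.001]
ft_force: [-1.1, -0.2, 0.6]
grip_width: 0.468
grasp_force: 0.0
```

```bash
python3 look.py w6; python3 st.py; python3 - <<'E'
from h import *
import pickle
for n in("w2","w6"):
    o,im=pickle.load(open(n+".pkl","rb")); i=im.astype(int); m=((i[...,0]>190)&(i[...,1]<70)&(i[...,2]<70)); m[:150]=0
    y,x=np.where(m); print(n,x.min(),x.max(),y.min(),y.max(),len(x),atz(wristP(o),(x.mean(),y.mean()),.076))
S=camera("scene"); cv2.imwrite("pics/s6.png",S[:,:,::-1]); s0=cv2.imread("pics/scene0.png")[:,:,::-1]
d=np.abs(S.astype(int)-s0).sum(2)>90
for nm,(x,y) in dict(bottle=(465,275),ga=(358,330),gb=(192,395),rest=(290,206)).items(): print(nm,d[y-45:y+45,x-30:x+30].sum())
for nm in("side",):
    a=camera(nm).astype(int);b=cv2.imread("pics/side0.png")[:,:,::-1]; d=np.abs(a-b).sum(2)>90
    print("side",[d[y-30:y+30,x-25:x+25].sum() for x,y in((105,310),(210,245),(291,170),(400,330))], "key",d[300:350,260:310].sum())
E
```

```text
[0.53941798 0.13918082 0.18322389] 3.3022280137167885 [-8.02313369e-02  9.96776056e-01 -3.33606255e-05 -6.52235688e-04] [ 0.41266104  0.3424454  -0.89608092  1.67056603  0.27815593  1.26464012
  1.19117543]
42.85 [0.5394 0.1392 0.1832] yaw 3.3022 F [-0.7 -0.5 -0.5] M [ 0.028 -0.038 -0.   ] g 40.0 0.0 q [ 0.41  0.34 -0.9   1.67  0.28  1.26  1.19]
w2 319 332 210 251 559 [0.53979981 0.14156091 0.076     ]
w6 315 329 215 255 572 [0.53963798 0.14145885 0.076     ]
bottle 0
ga 1754
gb 0
rest 0
side [np.int64(0), np.int64(398), np.int64(2019), np.int64(0)] key 81
```

```bash
python3 - <<'E'
from h import *
def red(a): 
    i=a.astype(int);m=(i[...,0]>90)&(i[...,1]<50)&(i[...,2]<50);m[:290]=0;m[350:]=0;m[:,:250]=0;m[:,320:]=0
    y,x=np.where(m);return x.min(),x.max(),y.min(),y.max(),x.mean().round(1),y.mean().round(1)
n,b=red(camera("side")),red(cv2.imread("pics/side0.png")[:,:,::-1]); print(n,b)
if abs(n[3]-b[3])<=1 and abs(n[2]-b[2])<=1: print(hand_in())
E
```

```text
(np.int64(274), np.int64(291), np.int64(310), np.int64(327), np.float64(282.7), np.float64(319.2)) (np.int64(274), np.int64(291), np.int64(309), np.int64(327), np.float64(282.7), np.float64(318.0))
the job is handed in; nothing more can be done
None
```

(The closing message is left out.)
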